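# Blow off the part, then hold the box lid half open

### The arm

A 6-joint arm with a two-finger parallel gripper is mounted at the origin on the work surface. World frame = base frame: x ahead of the robot, y to its left, z up, the work surface at z = 0. Lengths are in m, angles in rad, forces in N, time in s.
With the tool pointing down it reaches from about 0.35 to 0.975 m from the base axis. Payload 4.9 kg.
Tool frame: the origin (TCP) lies midway between the tips of the shut fingers; the grasp point (between the pads) lies 19 mm behind it; z points along the fingers, y is the line along which they close (so a half turn about z gives the same grasp; the last joint's range is limited). The gripper opens to 85 mm and grips with 20 to 120 N. Pads are 22 mm wide; open, the fingers measure 114 mm over their backs; the gripper's body (76 mm by 85 mm) begins 54 mm behind the grasp point. The pads swing forward as they close: fully open they stand 13 mm farther back than shut.
Start: joints at [1.02, 0.053, 1.613, -0, 1.476, -0.119], TCP at [0.262, 0.568, 0.231] pointing down, gripper open.
Joint ranges: [-3.01, 3.01], [-1.01, 2.22], [0.06, 2.58], [-1.02, 4.17], [0.09, 2.62], [-3.14, 3.14]. Speed limits (rad/s): [2.57, 2.57, 3.14, 3.14, 3.14, 3.14].

### API

Orientations are given as a unit quaternion [w, x, y, z].
In Python, from plant import state, grab_frame, job_done, cut_out, place_of gives the robot as it stands.
- The arm moves only by the tool jog_arm, never from a script. Its argument "motion" is text: rows parted by semicolons, each of 7 numbers parted by spaces: the opening in per cent of the stroke, from 0 (shut) to 100 (fully open), then the shift along the tool's x, y, z as a fraction of full scale, then the turn, a rotation vector about the tool's x, y, z as a fraction of full scale. A call has exactly 5 rows; each row is the pose to reach, as a shift and turn from the pose commanded when the call began, along the tool's axes at that moment; what a row does not reach only later rows make up. Full scale, the value 1, is 50 cm for a shift and 1.5 rad for a turn. A row lasts 1/8 s, in which the tool goes at most 62.5 mm and 10.7 degrees, less where a joint would pass 70% of its speed; a pose out of reach is approached as far as the arm can. A call with a number of a shift or a turn outside -1 to 1 is refused whole. A call with a gripper value outside its range is refused whole. The fingers move at their own pace and stop on an object; the grip force is fixed at half the most. Time passes only in rows, so rows that repeat a pose let the fingers close, or fill a call up. It gives the time, the measured TCP pose, the force, the opening and the grip force at its end, in the units of the state.
- state(): the state, without advancing time (a new reading comes with each control period).
- grab_frame(name): name is "scene" or "top" or "wrist"; returns a dict with "color" (480x640x3 uint8, red, green, blue), "range_z" (480x640 float32, m along the optical axis (not along the pixel's ray), 0 where there is no reading), "intrinsics" (3x3 intrinsics, pixels), "k1" (the pictures are not rectified: a ray, as slopes to the right and down, at radius r is drawn at 1 + k1 r^2 times it, then the intrinsics apply), "world_from_camera" (4x4, takes a point from camera to world coordinates). Camera axes: x right, y up, looking along -z (the intrinsics and any distortion apply to the point x, -y, -z); pixel columns grow to the right and rows downward; lengths in m; the calibration is good to about 2 mm. A picture is of the moment at which its call begins.
- job_done(): hands the job in; it is judged then, once.
Trained networks look in the newest picture that a camera, given by its name, has taken for a name from the list of things; names that differ only in an ending like _2 or _b are one class to them, and where a whole thing is asked for, a point or a joint stands for the part that bears it (a point fixed in the world has none). Each returns a list of dicts, best first, with "p" (0 to 1); they miss things now and then, are a little off and sometimes report something else, mostly with a low value. They report only what shows in the picture. A call takes as long as a camera call.
- cut_out(camera, thing): "pixels" (480x640 bool, what is visible of it).
- place_of(camera, thing): "at" ([x, y, z] in m, in world coordinates, good to about 4 mm: a listed point, or the origin of a listed thing).
The state is a dict: "time": time; "joint_pos": joint angles; "joint_vel": joint speeds; "joint_efforts": joint torques, N m; "tool_pos": TCP position; "tool_rot": TCP orientation; "contact_force": force on the tool from outside, world axes, zero at the start; "ft_torque": the same for the moment, N m; "gripper_width": opening from 0.0 (shut) to 1.0 (fully open); "grasp_force": force on a finger pad.
Only numpy, scipy, OpenCV 4.12 (cv2) and the standard library are available. Lean on these libraries where they do the work, as an engineer would, in place of code of your own. Each camera call takes 0.05 s, during which the arm holds its last target. There are 200 camera calls.

### The job

Clean the part in the blow-off box on the workbench: with the lid still shut, squeeze the trigger of the clamped air gun all the way in for about a second, then let it spring back fully. Then lift the box's lid by the bar handle at its front and keep it half open, at 45 degrees, so that the part can be inspected: the lid falls shut by itself, so finish while still holding it there in the gripper. Do not work the trigger again once the lid is up, and leave everything else on the bench where it stands.

Things in the scene. Friction and masses are not known exactly. Their poses are not given: they have to be found in the camera images.
- box: Grey blow-off box fixed to the bench, 200 (x) x 260 (y) x 130 high, open at the top under its lid. Origin at the centre of its underside, z up; its -x side faces the robot; yaw varies. A slot in its -y wall takes the air gun's nozzle.
- lid (a joint): Angle of the box's lid in rad: 0 shut, grows as it opens upward, stop at 1.75. Free hinge without a stay: the lid falls shut. 45 degrees is 0.785. The lid is an 8 mm aluminium frame with a clear pane, 200 x 260, about 0.35 to 0.7 kg, hinged along its far (+x) edge.
- lid_bar (a point): Middle of the lid's handle: a round steel bar, 12 dia, 130 long along the box's y, in the plane of the lid, on a rod at each end; 60 in front of the lid's edge (54 clear gap), 134 above the bench when shut, 260 from the hinge line. The axes turn with the lid; y along the bar, -x away from the hinge.
- lid_hinge (a point): Middle of the lid's hinge line, at the top of the box's far (+x) wall, about 130 above the bench. The axes turn with the lid; y along the hinge. The bar is at x = -260, z = +4 in this frame.
- gun: Air blow gun clamped on its side on a fixed stand (base plate 210 x 110 x 12) by the box's -y wall. Origin on the bench under the barrel, z up. Barrel along +y, 28 dia, centre line 100 high, nozzle in the box. Black grip 26 (y) x 26 (z), level, sticks out to -x from x = -10 to -115 at y = 0, z = 100; free under it. Air pipe down at x = -147; clamp at x = -17 to 20, y = 28 to 68.
- trigger (a joint): Angle of the gun's trigger in rad: 0 at rest, stop at 0.30 fully squeezed. Steel blade 8 thick, 20 high, 62 long, 19 in front (+y) of the black grip, hinged at its barrel end on an upright axis (x = -16, y = 36 in the gun's frame); it swings level towards the grip (-y). Sprung: at trigger_front about 3 N to start, 9 N fully in; springs back by itself.
- trigger_front (a point): Middle of the trigger's front (+y) face where a finger pulls: at x = -58, y = 40, z = 100 in the gun's frame at rest. It moves 12 towards -y when fully squeezed. Between here and grip_back there are 53 at rest and 41 fully squeezed. The axes turn with the trigger.
- grip_back (a point): Middle of the black grip's back (-y) face, across from the trigger: at x = -58, y = -13, z = 100 in the gun's frame. Its axes are the gun's.
- spray_can: Loose bystander: standing spray can, 66 dia x 180. Leave it. Origin at its underside.
- paint_tin: Loose bystander: standing paint tin, 90 dia x 110. Leave it. Origin at its underside.
- screwdriver: Loose bystander: screwdriver lying down, 180 long. Leave it. Origin at its underside.
- tape_measure: Loose bystander: yellow tape measure lying flat, 62 x 60 x 34. Leave it. Origin at its underside.
- screw_jar: Loose bystander: glass jar with a steel cap, 68 dia x 85. Leave it. Origin at its underside.
- sanding_block: Loose bystander: cork sanding block, 60 x 100 x 30. Leave it. Origin at its underside.
- wrench: Loose bystander: steel wrench lying down, 180 long. Leave it. Origin at its underside.

How it is judged:
On the way, in this order (a step that is already met when the one before it is completed fails the run):
1. the trigger is squeezed all the way (over 0.25 of 0.30 rad) for 0.6 s with the lid shut (value of joint trigger above 0.25 rad and value of joint lid below 0.06 rad), for 0.6 s.
2. the trigger is let go and back at rest (under 0.05 rad), the lid still shut (value of joint trigger below 0.05 rad and value of joint lid below 0.06 rad), for 0.2 s.
3. the gripper's fingers have the lid 45 degrees open (within 7 degrees) (value of joint lid between 0.665 and 0.905 rad and contact force between lid and the fingers above 0.5 N), for 0.3 s.
At the end, for the whole second after the job is handed in: The lid stands still at 45 degrees (0.785 rad), within 7 degrees (0.12 rad), carried by the gripper's fingers (contact over 0.5 N) and by nothing else; the trigger is at rest (under 0.05 rad); every bystander is within 30 mm of where it began (all of step 3 and velocity of joint lid between -0.1 and 0.1 rad/s and value of joint trigger below 0.05 rad and contact force between lid and spray_can below 0.2 N and contact force between lid and paint_tin below 0.2 N and contact force between lid and screwdriver below 0.2 N and contact force between lid and tape_measure below 0.2 N and contact force between lid and screw_jar below 0.2 N and contact force between lid and sanding_block below 0.2 N and contact force between lid and wrench below 0.2 N and distance of each of spray_can, paint_tin, screwdriver, tape_measure, screw_jar, sanding_block, wrench from where it was at the start of the episode below 0.03 m); the arm keeps its last pose, push and grip.
It fails at once if the trigger is squeezed (over 0.12 rad) while the lid is open (over 0.12 rad) (value of joint each of trigger, lid above 0.12 rad).
It fails at once if a bystander is pushed more than 30 mm away (distance of any of spray_can, paint_tin, screwdriver, tape_measure, screw_jar, sanding_block, wrench from where it was at the start of the episode above 0.03 m).
It also fails if it takes over 48 s, if anything falls off the work surface, if the arm or the gripper's body presses on something with over 40 N, if the wrist force passes 120 N, or if a joint passes its speed limit or range.

## Working session

There is one attempt and no reset: what is moved stays moved. The work goes in short steps, Python scripts to look and compute and a tool call to move; the robot and the scene stay as the last step left them, time stands still between calls to the robot, and variables do not carry over. Pictures are saved under pics/ and viewed, at most 10 in all, crops included, and the job is handed in when it is done.

Besides the shell and the picture viewer there is one more tool, called after "Emit:" in YAML: its name, and indented under it one key for each argument. jog_arm: Moves the arm, as the interface text tells. Shift numbers are shares of 50 cm and turn numbers shares of 1.5 rad, none past 1 either way. Its arguments: {"type":"object","properties":{"motion":{"type":"string"}},"required":["motion"]}

```bash
mkdir -p pics; ls; python3 - <<'E'
from plant import *
import cv2,numpy as np
s=state();print(s['time'],s['tool_pos'],s['tool_rot'],s['gripper_width'])
ims=[]
for c in ['scene','top']:
    f=grab_frame(c);ims.append(f['color'])
    print(c,np.round(f['world_from_camera'],3).tolist(),f['intrinsics'].tolist(),f['k1'])
    for t in ['box','lid_bar','lid_hinge','gun','trigger_front','grip_back','spray_can','paint_tin','screwdriver','tape_measure','screw_jar','sanding_block','wrench']:
        r=place_of(c,t)
        print(t,[(round(d['p'],2),np.round(d['at'],3).tolist()) for d in r[:2]])
    cv2.imwrite(f'pics/{c}0.png',f['color'][:,:,::-1])
E
```

```text
pics
0.0 [0.26121571 0.5671029  0.23002527] [-3.41818759e-04  2.14220550e-01  9.76784750e-01 -9.96102330e-04] 0.9981766525800002
scene [[0.089, -0.706, 0.703, 1.459], [0.996, 0.064, -0.062, -0.189], [-0.001, 0.706, 0.708, 1.013], [0.0, 0.0, 0.0, 1.0]] [[437.75083159823834, 0.0, 320.6333303456892], [0.0, 437.75083159823834, 244.0126379356189], [0.0, 0.0, 1.0]] 0.009918212702681369
box [(0.95, [0.629, 0.094, -0.002])]
lid_bar [(0.74, [0.465, 0.084, 0.136])]
lid_hinge [(0.97, [0.724, 0.1, 0.129])]
gun [(0.71, [0.6, -0.181, -0.0])]
trigger_front [(0.46, [0.54, -0.147, 0.1])]
grip_back [(0.81, [0.545, -0.209, 0.101])]
spray_can [(0.69, [0.542, 0.334, 0.005])]
paint_tin [(0.88, [0.705, 0.329, -0.002]), (0.75, [0.466, 0.08, 0.136])]
screwdriver []
tape_measure [(0.44, [0.441, -0.002, -0.0])]
screw_jar [(0.76, [0.627, -0.356, -0.0])]
sanding_block [(0.91, [0.408, 0.333, 0.002]), (0.39, [0.543, 0.333, -0.0])]
wrench [(0.67, [0.49, -0.561, 0.001]), (0.24, [0.541, -0.148, 0.103])]
top [[-0.0, 0.993, -0.115, 0.418], [-1.0, -0.002, -0.013, -0.103], [-0.013, 0.115, 0.993, 1.359], [0.0, 0.0, 0.0, 1.0]] [[566.9223116533823, 0.0, 320.06162834568136], [0.0, 566.9223116533823, 237.18055976038696], [0.0, 0.0, 1.0]] 0.015414616331293433
box [(0.96, [0.629, 0.089, -0.002])]
lid_bar [(0.63, [0.462, 0.087, 0.138]), (0.29, [0.7, 0.33, 0.0])]
lid_hinge [(0.71, [0.72, 0.095, 0.13])]
gun [(0.66, [0.6, -0.186, 0.003]), (0.61, [0.444, -0.005, 0.001])]
trigger_front [(0.48, [0.542, -0.151, 0.098])]
grip_back [(0.61, [0.545, -0.201, 0.102])]
spray_can [(0.94, [0.542, 0.333, -0.001]), (0.61, [0.628, 0.092, -0.001])]
paint_tin [(0.59, [0.7, 0.331, 0.001])]
screwdriver [(0.75, [0.411, 0.154, 0.002]), (0.24, [0.441, -0.004, 0.0])]
tape_measure [(0.71, [0.444, -0.004, -0.002])]
screw_jar [(0.98, [0.624, -0.354, 0.0])]
sanding_block [(0.71, [0.408, 0.333, 0.002])]
wrench [(0.95, [0.488, -0.557, 0.005])]
```

View pics/top0.png

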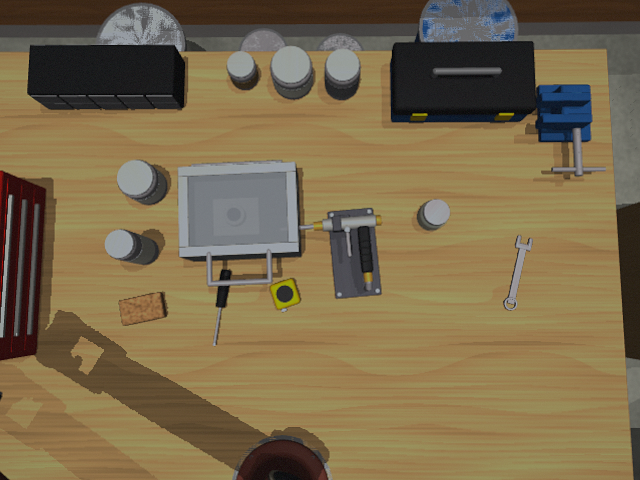

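View pics/scene0.png

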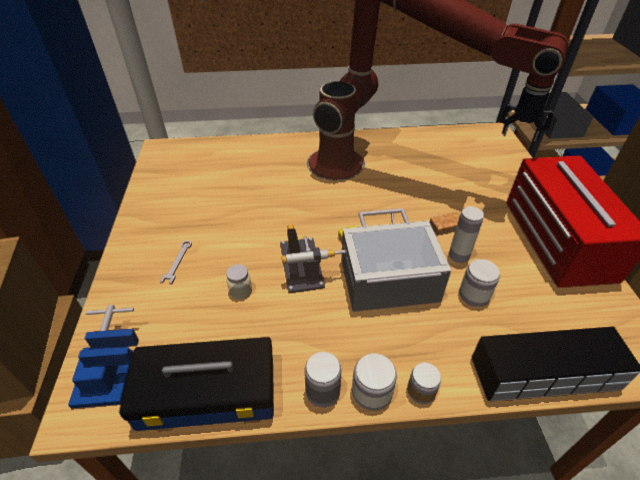

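The top view shows the lid bar near (240,283), the gun's grip near (366,258) and its blade near (348,243). The screwdriver (222,295) and tape (285,293) lie under and beside the bar. Next I refine the gun and box poses from depth.

```bash
cat > h.py <<'E'
from plant import *
import numpy as np, cv2
from scipy.spatial.transform import Rotation as R
def world(f):
    K=f['intrinsics']; d=f['range_z']; v,u=np.mgrid[0:480,0:640].astype(float)
    p=np.stack([u,v],-1).reshape(-1,1,2)
    s=cv2.undistortPoints(p,K,np.array([f['k1'],0,0,0,0.])).reshape(480,640,2)
    c=np.stack([s[...,0]*d,-s[...,1]*d,-d,np.ones_like(d)],-1)
    return (c@f['world_from_camera'].T)[...,:3]
def pose():
    s=state(); q=s['tool_rot']; return s['tool_pos'],R.from_quat([q[1],q[2],q[3],q[0]])
def tool(ydir,pitch,back=0):
    # tool y along horizontal ydir angle (rad), tool z down, then pitched about x
    x=np.array([np.sin(ydir),-np.cos(ydir),0]); y=np.array([np.cos(ydir),np.sin(ydir),0])
    M=np.stack([x,y,np.cross(x,y)],1)
    return R.from_matrix(M)*R.from_rotvec([pitch,0,0])
def move(p,Rt,p0=None,R0=None):
    a,b=pose(); p0=a if p0 is None else p0; R0=b if R0 is None else R0
    print(np.round(R0.inv().apply(np.asarray(p)-p0)/.5,4),np.round((R0.inv()*Rt).as_rotvec()/1.5,4))
E
python3 - <<'E'
from h import *
f=grab_frame('top');W=world(f);x,y,z=np.moveaxis(W,-1,0)
def line(m,n,ax):
    P=W[m]; c=np.median(P,0); r=cv2.minAreaRect(P[:,:2].astype(np.float32)*1000); print(n,m.sum(),np.round(c,3),'rect',np.round(r[0],1),np.round(r[1],1),round(r[2],2)); 
    d=cv2.fitLine(P[:,:2].astype(np.float32),cv2.DIST_HUBER,0,.01,.01).ravel(); print('   line',np.degrees(np.arctan2(d[1],d[0])).round(2),np.round(d[2:],3))
bx=cut_out('top','box')[0]['pixels'] | cut_out('top','lid_bar')[0]['pixels']
line(bx&(abs(z-.134)<.02)&(x>.5),'lid',0)
line((abs(z-.135)<.012)&(x<.482)&(x>.43)&(y>.03)&(y<.14),'bar',1)
g=cut_out('top','gun')[0]['pixels']
print(g.sum())
near=(abs(x-.57)<.13)&(abs(y+.18)<.09)
line(near&(abs(z-.113)<.012)&(x<.575)&(y<-.18)&(x>.47),'grip',0)
line(near&(abs(z-.108)<.01)&(x<.56)&(y>-.175),'blade',0)
line(near&(abs(z-.112)<.006)&(x>.585)&(x<.625),'barrel',1)
c=f['color'][190:310,190:400];cv2.imwrite('pics/c1.png',cv2.resize(c,None,fx=3.8,fy=3.8,interpolation=3)[:,:,::-1])
E
```

```text
Traceback (most recent call last):
IndexError: list index out of range
```

```bash
python3 - <<'E'
from h import *
f=grab_frame('top');W=world(f);x,y,z=np.moveaxis(W,-1,0)
def line(m,n):
    P=W[m]
    if len(P)<5: print(n,len(P)); return
    c=np.median(P,0); r=cv2.minAreaRect(P[:,:2].astype(np.float32)*1000); print(n,m.sum(),np.round(c,3),'rect',np.round(r[0],1),np.round(r[1],1),round(r[2],2)); 
    d=cv2.fitLine(P[:,:2].astype(np.float32),cv2.DIST_HUBER,0,.01,.01).ravel(); print('   line',np.degrees(np.arctan2(d[1],d[0])).round(2),np.round(d[2:],3))
line((abs(z-.134)<.012)&(x>.495)&(x<.76)&(abs(y-.094)<.15),'lid')
line((abs(z-.135)<.012)&(x<.478)&(x>.43)&(y>.04)&(y<.13),'bar')
near=(abs(x-.57)<.13)&(abs(y+.18)<.09)
line(near&(abs(z-.113)<.012)&(x<.575)&(y<-.18)&(x>.47),'grip')
line(near&(abs(z-.108)<.012)&(x<.56)&(y>-.175),'blade')
line(near&(abs(z-.112)<.008)&(x>.585)&(x<.625),'barrel')
c=f['color'][190:310,190:400];cv2.imwrite('pics/c1.png',cv2.resize(c,None,fx=3.8,fy=3.8,interpolation=3)[:,:,::-1])
E
```

```text
lid 11213 [0.621 0.094 0.137] rect [610.8  93.9] [235.5 262.9] 2.55
   line -87.64 [0.621 0.094]
bar 230 [0.462 0.085 0.139] rect [462.3  85. ] [12.  89.7] 2.33
   line -87.44 [0.462 0.085]
grip 420 [ 0.518 -0.19   0.112] rect [ 522.9 -192.1] [102.3  22.6] 0.18
   line 2.44 [ 0.52  -0.191]
blade 83 [ 0.542 -0.151  0.109] rect [ 539.4 -160.5] [38.6 28.6] 0.28
   line 5.21 [ 0.543 -0.151]
barrel 589 [ 0.596 -0.16   0.112] rect [ 597.8 -156.5] [ 26.5 131.8] 1.87
   line -87.02 [ 0.597 -0.159]
```

View pics/c1.png

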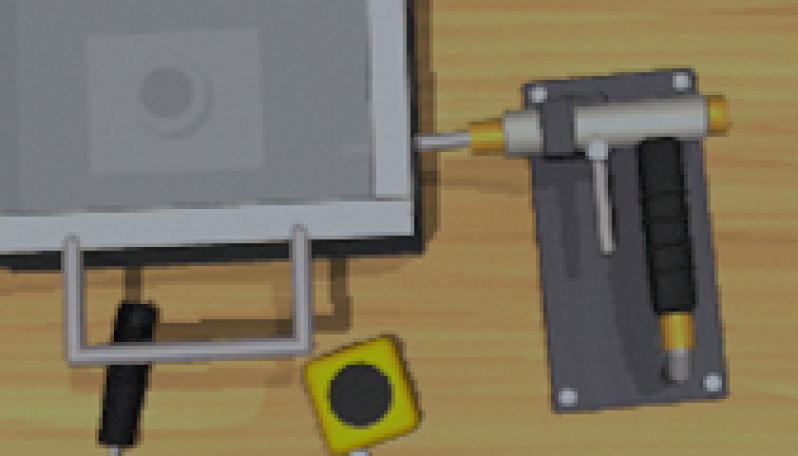

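Box and gun are both yawed about 2.6°. Gun origin is near (0.599,-0.186), and the sizes agree (blade to grip about 39 mm, bar at z 0.134). Now I compute the approach.

```bash
python3 - <<'E'
from h import *
Rt=tool(np.pi/2+.045,0)
move([.541,-.181,.20],Rt)
p,R0=pose();print(R0.as_matrix().round(3))
E
```

```text
[-1.1342 -1.1259  0.0626] [ 0.4946  2.0351 -0.    ]
[[-0.908  0.419 -0.   ]
 [ 0.419  0.908  0.   ]
 [ 0.    -0.    -1.   ]]
```

Emit:
jog_arm:
  motion: "100 -0.085 -0.085 0 0 0 -0.06; 100 -0.17 -0.17 0 0 0 -0.12; 100 -0.255 -0.255 0 0 0 -0.18; 100 -0.34 -0.34 0 0 0 -0.24; 100 -0.425 -0.425 0 0 0 -0.318"

```text
time: 2.17
tool_pos: [0.366, 0.284, 0.2315]
tool_rot: [0.0, -0.025, 1.0, 0.0]
contact_force: [0.4, 0.5, -0.1]
gripper_width: 1.002
grasp_force: 0.0
```

```bash
sed -i 's/x=np.array(\[np.sin(ydir),-np.cos(ydir),0\])/x=np.array([-np.sin(ydir),np.cos(ydir),0])/' h.py; python3 - <<'E'
from h import *
Rt=tool(np.pi/2+.045,0)
move([.541,-.181,.20],Rt);s=state();print(s['time'],s['tool_pos'],s['joint_pos'])
E
```

```text
[-0.3036 -0.9461  0.0631] [0.0002 0.0007 0.003 ]
2.175 [0.36597246 0.28397737 0.23154315] [ 4.99138237e-01 -3.52361665e-01  1.97497251e+00 -1.75159542e-04
  1.51796049e+00 -1.12108219e+00]
```

Emit:
jog_arm:
  motion: "100 -0.036 -0.113 0 0 0 0; 100 -0.072 -0.226 0 0 0 0; 100 -0.108 -0.34 0 0 0 0; 100 -0.144 -0.453 0 0 0 0; 100 -0.18 -0.566 0 0 0 0"

```text
time: 2.8
tool_pos: [0.4688, 0.0051, 0.2317]
tool_rot: [0.001, -0.022, 1.0, -0.0]
contact_force: [-0.6, -0.3, 1.0]
gripper_width: 1.005
grasp_force: 0.0
```

Emit:
jog_arm:
  motion: "100 -0.035 -0.11 0 0 0 0; 100 -0.07 -0.22 0 0 0 0; 100 -0.105 -0.33 0 0 0 0; 100 -0.124 -0.38 0.03 0 0 0.002; 100 -0.124 -0.38 0.06 0 0 0.003"

```text
time: 3.42
tool_pos: [0.5391, -0.1816, 0.2008]
tool_rot: [0.0, -0.019, 1.0, 0.0]
contact_force: [-0.0, 0.1, 0.1]
gripper_width: 0.999
grasp_force: 0.0
```

```bash
python3 - <<'E'
from h import *
f=grab_frame('wrist');W=world(f);x,y,z=np.moveaxis(W,-1,0)
cv2.imwrite('pics/w1.png',f['color'][:,:,::-1])
for t in ['trigger_front','grip_back','gun']:
    print(t,[(round(d['p'],2),np.round(d['at'],3).tolist()) for d in place_of('wrist',t)[:2]])
near=(abs(x-.541)<.012)&(abs(y+.18)<.06)&(z>.085)&(z<.125)
P=W[near];h=np.histogram(P[:,1],bins=np.arange(-.24,-.12,.003));print([(round(b,3),n) for b,n in zip(h[1],h[0])  if n])
Rt=tool(np.pi/2+.045,0);move([.541,-.181,.082],Rt);print(state()['tool_pos'],state()['time'])
E
```

```text
trigger_front [(0.8, [0.535, -0.148, 0.1])]
grip_back [(0.63, [0.544, -0.2, 0.098]), (0.3, [0.536, -0.149, 0.101])]
gun [(0.93, [0.598, -0.18, 0.0])]
[(np.float64(-0.204), np.int64(3)), (np.float64(-0.201), np.int64(122)), (np.float64(-0.198), np.int64(175)), (np.float64(-0.195), np.int64(177)), (np.float64(-0.192), np.int64(174)), (np.float64(-0.189), np.int64(175)), (np.float64(-0.186), np.int64(177)), (np.float64(-0.183), np.int64(171)), (np.float64(-0.18), np.int64(173)), (np.float64(-0.177), np.int64(154)), (np.float64(-0.174), np.int64(6)), (np.float64(-0.159), np.int64(18)), (np.float64(-0.156), np.int64(194)), (np.float64(-0.153), np.int64(171)), (np.float64(-0.15), np.int64(130)), (np.float64(-0.147), np.int64(5))]
[-0.0053 -0.0049  0.2377] [ 0.0005 -0.0006 -0.0021]
[ 0.53835975 -0.17874444  0.20087395] 3.625
```

View pics/w1.png

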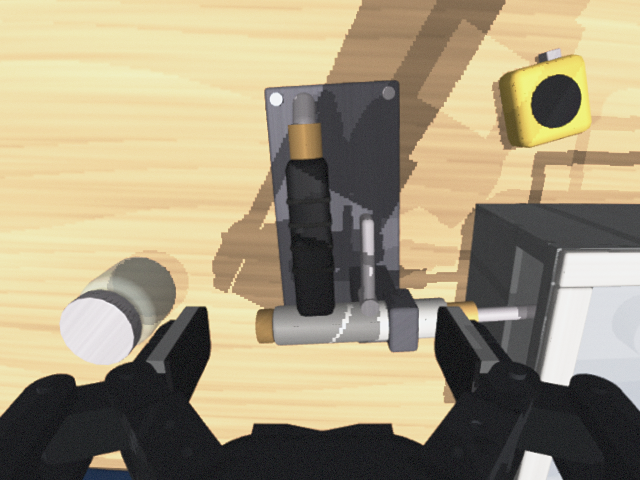

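The wrist view shows the grip at column 310 and the blade at column 368, both between the fingers. Depth puts the grip at y -0.201 to -0.175 and the blade front at -0.149, as expected. Descending now.

Emit:
jog_arm:
  motion: "100 -0.003 -0.002 0.06 0 0 0; 100 -0.005 -0.003 0.12 0 0 0; 100 -0.005 -0.003 0.18 0 0 0; 100 -0.005 -0.003 0.22 0 0 0; 100 -0.005 -0.003 0.24 0 0 0"

```text
time: 4.25
tool_pos: [0.5412, -0.1806, 0.0808]
tool_rot: [-0.0, -0.021, 1.0, 0.0]
contact_force: [-0.1, 1.3, -0.4]
gripper_width: 1.001
grasp_force: 0.0
```

Emit:
jog_arm:
  motion: "55 0 0 0 0 0 0; 47 0 0 0 0 0 0; 42 0 0 0 0 0 0; 42 0 0 0 0 0 0; 42 0 0 0 0 0 0"

```text
time: 4.88
tool_pos: [0.5423, -0.1801, 0.0838]
tool_rot: [0.001, -0.022, 1.0, 0.001]
contact_force: [-2.5, 5.5, 6.5]
gripper_width: 0.493
grasp_force: 56.6
```

Emit:
jog_arm:
  motion: "42 0 0 0 0 0 0; 42 0 0 0 0 0 0; 42 0 0 0 0 0 0; 42 0 0 0 0 0 0; 42 0 0 0 0 0 0"

```text
time: 5.5
tool_pos: [0.5423, -0.1802, 0.0838]
tool_rot: [0.001, -0.022, 1.0, 0.001]
contact_force: [-3.9, 6.9, 6.2]
gripper_width: 0.489
grasp_force: 56.6
```

```bash
python3 - <<'E'
from h import *
f=grab_frame('wrist');W=world(f);x,y,z=np.moveaxis(W,-1,0)
cv2.imwrite('pics/w2.png',f['color'][:,:,::-1])
P=W[(x<.55)&(x>.505)&(y>-.174)&(y<-.12)&(z>.095)&(z<.118)]
for a in np.arange(.505,.55,.006):
    q=P[abs(P[:,0]-a)<.003]
    if len(q):print(a.round(3),len(q),np.percentile(q[:,1],[5,95]).round(4))
E
```

```text
0.523 17 [-0.1704 -0.1682]
0.529 1362 [-0.1731 -0.1533]
0.535 1035 [-0.1708 -0.146 ]
0.541 576 [-0.1691 -0.1587]
0.547 490 [-0.1667 -0.1584]
```

View pics/w2.png

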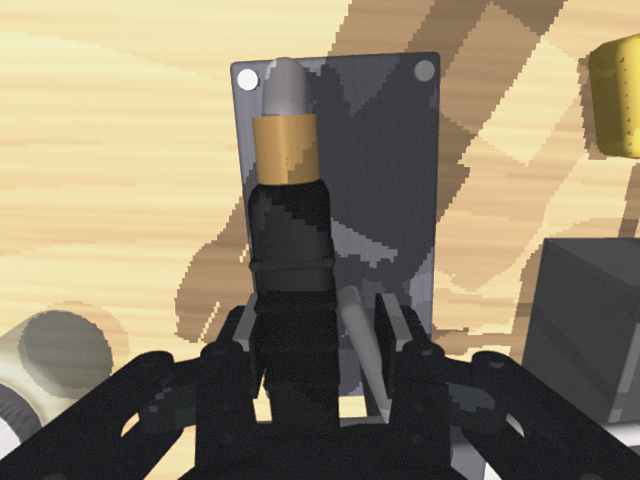

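The wrist view shows the blade, from (350,290) to (385,410), swung well in towards the grip between the pads, and 41.6 mm of opening fits a full squeeze. I hold a little longer, then release.

Emit:
jog_arm:
  motion: "42 0 0 0 0 0 0; 42 0 0 0 0 0 0; 42 0 0 0 0 0 0; 100 0 0 0 0 0 0; 100 0 0 0 0 0 0"

```text
time: 6.18
tool_pos: [0.5419, -0.1813, 0.0822]
tool_rot: [0.001, -0.021, 1.0, -0.0]
contact_force: [0.1, -0.4, 0.3]
gripper_width: 0.892
grasp_force: 0.0
```

Emit:
jog_arm:
  motion: "100 0 0 0 0 0 0; 100 0 0 0 0 0 0; 100 0 0 0 0 0 0; 100 0 0 0 0 0 0; 100 0 0 0 0 0 0"

```text
time: 6.8
tool_pos: [0.5414, -0.1814, 0.0813]
tool_rot: [-0.0, -0.02, 1.0, 0.0]
contact_force: [-0.3, -0.1, 0.4]
gripper_width: 1.0
grasp_force: 0.0
```

```bash
python3 - <<'E'
from h import *
f=grab_frame('wrist');W=world(f);x,y,z=np.moveaxis(W,-1,0)
P=W[(x<.55)&(x>.505)&(y>-.174)&(y<-.12)&(z>.09)&(z<.118)]
for a in np.arange(.505,.55,.006):
    q=P[abs(P[:,0]-a)<.003]
    if len(q):print(a.round(3),len(q),np.percentile(q[:,1],[5,95]).round(4))
# plan lid approach: bar at (.4625,.086,.134), yaw .045
p,R0=pose()
a=.045; pitch=-.5
for pt in (.5,-.5):
    print(pt, tool(a,pt).as_matrix().round(2)[:,2])
E
```

```text
0.523 685 [-0.1571 -0.1506]
0.529 1355 [-0.1569 -0.1318]
0.535 1108 [-0.1564 -0.1257]
0.541 828 [-0.1558 -0.1378]
0.547 807 [-0.1553 -0.1376]
0.5 [-0.48 -0.02 -0.88]
-0.5 [ 0.48  0.02 -0.88]
```

Emit:
jog_arm:
  motion: "100 0 0 -0.06 0 0 0; 100 0 0 -0.12 0 0 0; 100 0 0 -0.18 0 0 0; 100 0 0 -0.24 0 0 0; 100 0 0 -0.31 0 0 0"

```text
time: 7.48
tool_pos: [0.541, -0.1812, 0.2367]
tool_rot: [-0.0, -0.02, 1.0, 0.0]
contact_force: [0.6, -0.1, -0.5]
gripper_width: 0.997
grasp_force: 0.0
```

```bash
python3 - <<'E'
from h import *
p,R0=pose();print(p,state()['time'])
Rt=tool(.045,-.5);zt=Rt.apply([0,0,1]); bar=np.array([.4625,.086,.134])
T=bar+.021*zt; print(T)
pre=T-.1*zt; print('pre',pre)
from scipy.spatial.transform import Slerp
S=Slerp([0,1],R.concatenate([R0,Rt]))
m=S([.5])[0]; pm=p+(pre-p)*.5; pm[2]=.23
move(pm,m); print('then'); move(pre,Rt,pm,m)
E
```

```text
[ 0.54101356 -0.18115568  0.23674446] 7.475
[0.47255774 0.0864529  0.11557077]
pre [0.42466372 0.08429622 0.20332902]
[0.1054 0.27   0.0137] [-0.131  -0.1307  0.5102]
then
[0.2693 0.1069 0.0539] [-0.131  -0.1307  0.5102]
```

Emit:
jog_arm:
  motion: "100 0.021 0.054 0.002 -0.026 -0.026 0.102; 100 0.042 0.108 0.004 -0.052 -0.052 0.204; 90 0.063 0.162 0.006 -0.079 -0.078 0.306; 80 0.084 0.216 0.008 -0.105 -0.105 0.408; 70 0.105 0.27 0.014 -0.131 -0.131 0.51"

```text
time: 8.1
tool_pos: [0.4832, -0.048, 0.2295]
tool_rot: [0.094, 0.356, 0.925, 0.098]
contact_force: [0.5, -0.4, 1.1]
gripper_width: 0.701
grasp_force: 0.0
```

Emit:
jog_arm:
  motion: "60 0.054 0.021 0.01 -0.026 -0.026 0.102; 60 0.108 0.042 0.02 -0.052 -0.052 0.204; 60 0.162 0.063 0.03 -0.079 -0.078 0.306; 60 0.216 0.084 0.04 -0.105 -0.105 0.408; 60 0.269 0.107 0.052 -0.131 -0.131 0.51"

```text
time: 8.72
tool_pos: [0.4255, 0.0822, 0.2037]
tool_rot: [0.172, 0.667, 0.703, 0.178]
contact_force: [0.5, 0.4, 0.2]
gripper_width: 0.6
grasp_force: 0.0
```

```bash
python3 - <<'E'
from h import *
s=state();p,R0=pose();print(p,s['time'],s['gripper_width'],s['joint_pos'].round(2),R0.as_matrix().round(3))
f=grab_frame('wrist');W=world(f);x,y,z=np.moveaxis(W,-1,0)
cv2.imwrite('pics/w3.png',f['color'][:,:,::-1])
print([(round(d['p'],2),np.round(d['at'],3).tolist()) for d in place_of('wrist','lid_bar')[:2]])
P=W[(abs(z-.135)<.012)&(x<.49)&(x>.43)&(y>.04)&(y<.13)]
print(len(P),np.median(P,0),[np.percentile(P[abs(P[:,1]-a)<.006][:,0],[5,95]).round(4) for a in(.06,.086,.11) if (abs(P[:,1]-a)<.006).any()])
Rt=tool(.045,-.5);zt=Rt.apply([0,0,1]);T=np.array([.4625,.086,.134])+.021*zt
move(T,Rt)
E
```

```text
[0.42549027 0.08222671 0.20369739] 8.725 0.5997104508987356 [ 0.01 -0.85  2.38  0.02  1.11 -0.05] [[-0.052  0.876  0.479]
 [ 0.999  0.047  0.022]
 [-0.003  0.479 -0.878]]
[(0.59, [0.466, 0.086, 0.139])]
2880 [0.4620601  0.08894361 0.13845017] [array([0.4601, 0.4693]), array([0.459 , 0.4683]), array([0.458 , 0.4675])]
[-0.0009  0.0019  0.1987] [-0.002  -0.0028  0.0108]
```

View pics/w3.png

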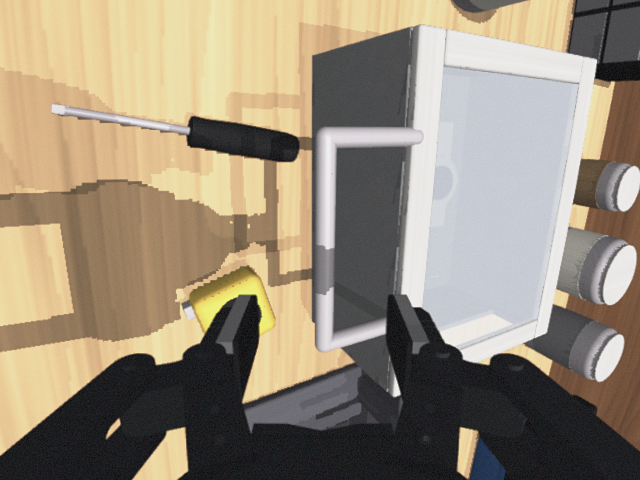

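The wrist view shows the bar at column 325, rows 130–350, centred between the fingers, with depth confirming x≈0.463 and z≈0.134. I advance along the tool axis and close on it.

Emit:
jog_arm:
  motion: "55 0 0.002 0.04 0 0 0.005; 55 0 0.003 0.09 0 0 0.01; 55 0 0.003 0.13 0 0 0.01; 55 0 0.003 0.17 0 0 0.01; 55 0 0.003 0.198 0 0 0.01"

```text
time: 9.45
tool_pos: [0.4749, 0.0833, 0.1166]
tool_rot: [0.169, 0.67, 0.7, 0.178]
contact_force: [-0.3, 0.3, 0.4]
gripper_width: 0.552
grasp_force: 0.0
```

Emit:
jog_arm:
  motion: "30 0 0 0 0 0 0; 15 0 0 0 0 0 0; 5 0 0 0 0 0 0; 5 0 0 0 0 0 0; 5 0 0 0 0 0 0"

```text
time: 10.07
tool_pos: [0.4739, 0.0837, 0.1176]
tool_rot: [0.169, 0.67, 0.7, 0.178]
contact_force: [-4.4, -2.6, 1.1]
gripper_width: 0.121
grasp_force: 58.5
```

```bash
python3 - <<'E'
from h import *
s=state();p,R0=pose();print(p,s['time'],s['gripper_width'],s['joint_pos'].round(2))
for a in np.radians([3,6,10,14,18,23,28,33,39,45]):
    d=np.array([-.26*np.cos(a)+.004*np.sin(a)+.26,0,.26*np.sin(a)+.004*np.cos(a)-.004])
    w=R.from_rotvec([0,0,.045]).apply(d)
    print(round(np.degrees(a)),np.round(R0.inv().apply(w)/.5,4))
E
```

```text
[0.47390016 0.08368162 0.11761339] 10.075 0.12057167692586426 [ 0.01 -0.57  2.37  0.02  0.84 -0.05]
3 [ 0.      0.0139 -0.0234]
6 [ 0.0001  0.0291 -0.046 ]
10 [ 0.0001  0.0511 -0.0749]
14 [ 1.000e-04  7.500e-02 -1.022e-01]
18 [ 0.0002  0.1009 -0.1277]
23 [ 0.0002  0.1355 -0.157 ]
28 [ 0.0003  0.1726 -0.1831]
33 [ 0.0003  0.2118 -0.2059]
39 [ 0.0004  0.2613 -0.2287]
45 [ 0.0004  0.3128 -0.2461]
```

Emit:
jog_arm:
  motion: "5 0 0.014 -0.023 0 0 0; 5 0 0.029 -0.046 0 0 0; 5 0 0.051 -0.075 0 0 0; 5 0 0.075 -0.102 0 0 0; 5 0 0.101 -0.128 0 0 0"

```text
time: 10.7
tool_pos: [0.4867, 0.0843, 0.1979]
tool_rot: [0.168, 0.671, 0.701, 0.176]
contact_force: [-8.2, -4.4, -1.2]
gripper_width: 0.118
grasp_force: 58.3
```

Lifting with modest forces. Second half, relative to here.

Emit:
jog_arm:
  motion: "5 0 0.035 -0.029 0 0 0; 5 0 0.072 -0.055 0 0 0; 5 0 0.111 -0.078 0 0 0; 5 0 0.16 -0.101 0 0 0; 5 0 0.212 -0.118 0 0 0"

```text
time: 11.32
tool_pos: [0.5539, 0.0875, 0.304]
tool_rot: [0.17, 0.67, 0.7, 0.18]
contact_force: [-1.1, -1.5, -2.4]
gripper_width: 0.112
grasp_force: 60.9
```

```bash
python3 - <<'E'
from h import *
for c in ['scene','top']:
    f=grab_frame(c);W=world(f);x,y,z=np.moveaxis(W,-1,0)
    if c=='scene': cv2.imwrite('pics/s2.png',f['color'][:,:,::-1])
    for t in ['lid_bar','lid_hinge','trigger_front','screwdriver','tape_measure','spray_can','paint_tin','sanding_block','screw_jar','wrench']:
        print(c,t,[(round(d['p'],2),np.round(d['at'],3).tolist()) for d in place_of(c,t)[:1]])
s=state();print(s['time'],s['tool_pos'],s['contact_force'],s['gripper_width'],s['grasp_force'])
E
```

```text
scene lid_bar [(0.77, [0.544, 0.086, 0.32])]
scene lid_hinge [(0.58, [0.723, 0.1, 0.128])]
scene trigger_front [(0.42, [0.541, -0.143, 0.101])]
scene screwdriver []
scene tape_measure [(0.53, [0.441, -0.003, 0.001])]
scene spray_can [(0.35, [0.723, 0.103, 0.131])]
scene paint_tin [(0.89, [0.706, 0.334, -0.002])]
scene sanding_block [(0.64, [0.41, 0.335, 0.002])]
scene screw_jar [(0.94, [0.624, -0.357, 0.001])]
scene wrench [(0.64, [0.487, -0.562, 0.002])]
top lid_bar [(0.86, [0.544, 0.091, 0.321])]
top lid_hinge [(0.74, [0.724, 0.095, 0.13])]
top trigger_front [(0.56, [0.542, -0.149, 0.098])]
top screwdriver [(0.26, [0.545, -0.199, 0.103])]
top tape_measure [(0.72, [0.444, -0.003, 0.001])]
top spray_can [(0.85, [0.542, 0.335, -0.001])]
top paint_tin [(0.83, [0.702, 0.334, 0.002])]
top sanding_block [(0.7, [0.41, 0.332, 0.006])]
top screw_jar []
top wrench [(0.58, [0.493, -0.553, 0.001])]
12.425 [0.55370986 0.08747659 0.3043176 ] [-6.85882035 -1.51944742  6.83068607] 0.11558657029078107 62.1580445766449
```

View pics/s2.png

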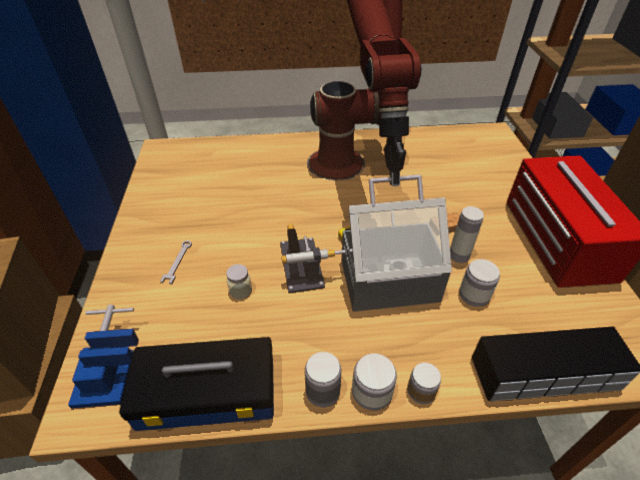

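The scene view shows the lid half open, its bar at (398,180) held by the fingers. Measured angle is about 46°, and nothing else has moved. Handing in.

```bash
python3 -c "
from plant import *
print(job_done())"
```

```text
the job is handed in; nothing more can be done
None
```

The trigger was squeezed fully for over a second and sprang back. The lid is now held by its bar at about 46°, the bystanders I could re-check had not moved (the last pictures missed the screwdriver), and the job is handed in; no verdict came back.

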